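# Open the slide-lid case and lay out the reference disc

### The arm

A 6-joint arm with a two-finger parallel gripper is mounted at the origin on a cart in front of the work surface, level with it; the furniture and walls round the work are solid. World frame = base frame: x ahead of the robot, y to its left, z up, the work surface at z = 0. Lengths are in m, angles in rad, forces in N, time in s.
With the tool pointing down it reaches from about 0.3 to 0.775 m from the base axis. Payload 14.6 kg.
Tool frame: the origin (TCP) lies midway between the tips of the shut fingers; the grasp point (between the pads) lies 19 mm behind it (ctrl.hold_point_z is the distance from the TCP to the grasp point, in m); z points along the fingers, x is the direction in which the jaws open and shut, and the axes are right-handed (so a half turn about z gives the same grasp; the last joint's range is limited). The gripper opens to 94 mm and grips with 3 to 60 N. Pads are 16 mm wide; open, the fingers measure 119 mm over their backs; the gripper's body (75 mm by 177 mm) begins 78 mm behind the grasp point.
Start: joints at [1.274, 0.3, 1.521, -0, 1.321, -0.067], TCP at [0.125, 0.536, 0.205] pointing down, gripper open.
Joint ranges: [-3.03, 3.03], [-0.79, 2.21], [0.23, 2.52], [-1.04, 4.18], [0, 3.07], [-2.55, 2.55]. Speed limits (rad/s): [2.22, 2.22, 2.57, 3.14, 3.14, 3.14].

### API

Orientations are given as [roll, pitch, yaw] about the fixed x, y, z axes, in that order (R = Rz(yaw) Ry(pitch) Rx(roll)).
In Python, from station import ctrl, viewer, ticket, nets gives the robot as it stands.
- The arm moves only by the tool carry_out, never from a script. Its argument "commands" is one flat list of numbers, 7 for each row, row after row: the closure, from -1 (fully open) to 1 (shut), so that 0 is half open, then the shift along the world's x, y, z in cm, then the turn, a rotation vector about the world's x, y, z in rad. In form: [gripper, tx, ty, tz, ax, ay, az, gripper, tx, ty, tz, ax, ay, az, ...]. A call has 1 to 12 rows; each row is the pose to reach, as a shift and turn from the pose measured when the call began; what a row does not reach only later rows make up. A row lasts 1/12 s, in which the tool goes at most 41.7 mm and 7.16 degrees, less where a joint would pass 70% of its speed; a pose out of reach is approached as far as the arm can. A call with a gripper value outside its range is refused whole. The fingers move at their own pace and stop on an object; "force" is the grip in N (left out, the last holds). Time passes only in rows, so rows that repeat a pose let the fingers close. It gives the time, the measured TCP pose, the force and the opening at its end, in the units of the state.
- ctrl.get_obs(): the state, without advancing time (a new reading comes with each control period).
- viewer.camera(name): name is "side" or "top" or "wrist"; returns (picture, depth): 384x512x3 uint8, blue, green, red; 384x512 float32, m along the optical axis (not along the pixel's ray), 0 where there is no reading.
- viewer.camera_info(name): a dict with "fx", "fy", "cx", "cy" (pixels), "R" (3x3) and "t" (3): a world point X has camera coordinates R X + t. Camera axes: x right, y down, z forward; pixel columns grow to the right and rows downward; lengths in m; the calibration is good to about 2 mm. A picture is of the moment at which its call begins: read the wrist's pose just before it. camera_info takes no time and is no camera call; for the wrist camera it gives the pose at the moment of the call.
- ticket.hand_in(): hands the job in, once; it reports no verdict.
Trained networks look in the newest picture that a camera, given by its name, has taken for a name from the list of things; names that differ only in an ending like _2 or _b are one class to them, and where a whole thing is asked for, a point or a joint stands for the part that bears it (a point fixed in the world has none). Each returns a list of dicts, best first, with "confidence" (0 to 1); they miss things now and then, are a little off and sometimes report something else, mostly with a low value. They report only what shows in the picture. A call takes as long as a camera call. They do not tell look-alikes from the thing itself.
- nets.silhouettes(camera, thing): "region" (384x512 bool, what is visible of it) and "extent" ([left, top, right, bottom] in pixels, round what is visible of it).
The state is a dict: "time_s": time; "qpos": joint angles; "joint_vel": joint speeds; "tau": joint torques, N m; "ee_pos": TCP position; "eef_rot": TCP orientation; "force": force on the tool from outside, world axes, zero at the start; "moment": the same for the moment, N m; "grip_width": finger opening in m.
Only numpy, scipy, OpenCV 4.12 (cv2) and the standard library are available. Lean on these libraries where they do the work, as an engineer would, in place of code of your own. Each camera call takes 0.05 s, during which the arm holds its last target. There are 200 camera calls.

### The job

Get the roast colour reference disc out of its wooden slide-lid case and onto the white dish. First lift the lid by its grip bar until it is level with the opening over the metal end lip, feeling for the right height without forcing anything, slide it out and lay it flat on the counter with its bar upward; then take the disc out and lay it flat in the middle of the dish. Set both down rather than dropping them, and do not disturb the mug or the tray.

Things in the scene. Friction and masses are not known exactly. Their poses are not given: they have to be found in the camera images.
- case: (All sizes in mm.) Light wooden case fixed to the counter, 112 (x) x 150 (y) x 60 high; origin at the centre of its underside, z up. Grooves run along its y inside both long walls; the lid leaves towards the case's +y, the open end. Groove floors are 36 above the counter, roofs (8 wide each side, 84 clear between, tops at 60) at 56: the lid cannot be lifted straight out. Grooves: 100 wide.
- case_mouth (a point): Middle of the open end at groove floor height, 77 from the case's centre; axes as the case's. An aluminium keeper bracket, 4 thick, sits here: a lip across the full width, and at both sides an ear overhanging the lid's edge (80 clear between ears). Lip to ears is 7.5 high for the 5 thick lid. If too low the level lid strikes the lip, if too high the ears.
- case_back (a point): Inner face of the case's rear end wall (closed end, 60 high) at groove floor height; axes as the case's. The keeper bracket at the other end is screwed on at a height that differs every time and is not reported, and stays as set: its lip's top stands 2 to 11 above the groove floor. So the level lid must be raised by that much, and at most 2.5 more, to slide out.
- lid_handle (a point): Centre of the grip bar of the loose wooden lid (80 to 140 g): plate 96 (x) x 138 (y) x 5, at rest on the groove floors, 2 to 5 behind the lip. Bar 50 (x) x 12 (y) x 27 high on the plate; this point is 13.5 above the plate's top, 18.5 above its underside, 33 from the plate's centre towards its +y edge (36 from that edge). Axes start parallel to the case's.
- disc_center (a point): Centre of the loose brown disc, 39 in diameter and 9 thick, lying flat on a fixed round post (32 in diameter, top 24 above the counter) inside the case under the lid; about 18 g. Around the post the case is free: inner floor 5 above the counter.
- dish: Shallow round white dish, 130 across, 16 high, loose; origin at the centre of its underside. The flat floor on which the disc lies is 8 above the counter and about 80 across.
- mug: White mug, 85 x 116 x 91 high, a bystander; origin at the centre of its underside.
- tray: Shallow tray of green beans, 108 x 153 x 28 high, a bystander; origin at the centre of its underside.
Things that resemble listed ones, but are neither listed nor needed, are in the scene too. Leave any pink look-alike of the part that bears lid_handle alone.

How it is judged:
On the way, in this order (a step that is already met when the one before it is completed fails the run):
1. the lid has passed the lip and is sliding out along its grooves (y of lid_handle in the frame of case between 0.07 and 0.16 m and height (world z) of lid_handle above 0.05 m and angle between lid_handle's own z axis and vertical below 0.25 rad), for 0.05 s.
2. the lid lies flat on the counter, bar upward, clear of the case and let go (height (world z) of lid_handle below 0.024 m and angle between lid_handle's own z axis and vertical below 0.08 rad and horizontal distance between lid_handle and case above 0.1 m and contact force between the fingers and anything else below 0.2 N), for 0.2 s.
At the end, for the whole second after the job is handed in: The disc lies flat (within 0.2 rad) in the dish within 30 mm of its centre, the dish stands level, and the lid lies flat (within 0.08 rad) on the counter outside the case with its bar upward (height (world z) of lid_handle below 0.024 m and angle between lid_handle's own z axis and vertical below 0.08 rad and horizontal distance between lid_handle and case above 0.1 m and horizontal distance between disc_center and dish below 0.03 m and height (world z) of disc_center between 0.008 and 0.022 m and angle between disc_center's own z axis and vertical below 0.2 rad and angle between dish's own z axis and vertical below 0.1 rad); the robot touches nothing.
It fails at once if the case or its keeper bracket is forced (more than 40 N) (contact force between case and anything else above 40 N).
It fails at once if the lid is let go in the air outside the case (height (world z) of lid_handle above 0.045 m and horizontal distance between lid_handle and case above 0.19 m and contact force between the fingers and lid below 0.05 N).
It fails at once if the disc is let go in the air over the dish (height (world z) of disc_center above 0.04 m and horizontal distance between disc_center and dish below 0.065 m and contact force between the fingers and disc below 0.05 N).
It fails at once if the mug or the tray is shifted by more than 30 mm or the mug tipped (distance of any of mug, tray from where it was at the start of the episode above 0.03 m or angle between mug's own z axis and vertical above 0.4 rad).
It also fails if it takes over 51 s, if anything falls off the work surface, if the arm or the gripper's body presses on something with over 40 N, if the wrist force passes 120 N, or if a joint passes its speed limit or range.

## Working session

There is one attempt and no reset: what is moved stays moved. The work goes in short steps, Python scripts to look and compute and a tool call to move; the robot and the scene stay as the last step left them, time stands still between calls to the robot, and variables do not carry over. Pictures are saved under pics/ and viewed, about 8 in all and at most 12, crops included, and the job is handed in when it is done.

Besides the shell and the picture viewer there is one more tool, called as name(argument=value, ...) on one line, values as JSON. carry_out: Moves the arm, as the interface text tells. Its arguments: {"type":"object","properties":{"commands":{"type":"array","items":{"type":"number"}},"force":{"type":"number"}},"required":["commands"]}

```bash
mkdir -p pics
cat > h.py <<'E'
import numpy as np, cv2
from station import ctrl, viewer, ticket, nets
def cloud(cam, d, info=None):
    i=info or viewer.camera_info(cam); R=np.array(i["R"]); t=np.array(i["t"])
    v,u=np.mgrid[:d.shape[0],:d.shape[1]]
    P=np.stack([(u-i["cx"])/i["fx"]*d,(v-i["cy"])/i["fy"]*d,d],-1)
    return (P-t)@R   # R^T (P-t)
E
python3 - <<'E'
from h import *
s=ctrl.get_obs(); print(s)
ims=[]
for c in ("top","side"):
    p,d=viewer.camera(c); W=cloud(c,d)
    np.savez(f"{c}.npz",p=p,d=d,W=W); ims.append(p)
    for th in ("case","lid_handle","dish","mug","tray"):
        for r in nets.silhouettes(c,th)[:3]:
            m=r["region"]&(d>0); q=W[m]
            print(c,th,round(r["confidence"],2),r["extent"],np.round(np.median(q,0),3) if len(q) else None, np.round(np.percentile(q,2,axis=0),3),np.round(np.percentile(q,98,axis=0),3))
cv2.imwrite("pics/a.png",ims[0]); cv2.imwrite("pics/b.png",ims[1])
E
```

```text
{'time_s': 0.0, 'qpos': array([ 1.27439646e+00,  3.00463694e-01,  1.52159323e+00, -1.24012396e-05,
        1.32069139e+00, -6.66157891e-02]), 'joint_vel': array([-3.15527439e-04,  6.88794024e-04, -6.06375902e-05, -1.15880643e-03,
       -1.90284532e-04, -4.64312822e-04]), 'tau': array([ 5.61427732e-04, -5.31784201e+01, -3.52737808e+01,  7.08972942e-02,
        2.43730098e-02, -7.03275646e-05]), 'ee_pos': array([0.12520861, 0.53528517, 0.20488525]), 'eef_rot': array([-3.14152771e+00,  1.15389446e-03,  1.34101536e+00]), 'force': array([-0.78773258, -0.2244788 , -0.63423194]), 'moment': array([-0.01731726,  0.00932322, -0.04320936]), 'grip_width': 0.09380764747024524}
top case 0.7 [202.9, 201.0, 262.9, 252.9] [0.435 0.054 0.058] [ 0.367 -0.02   0.005] [0.499 0.146 0.063]
top case 0.42 [281.9, 214.7, 326.9, 259.5] [ 0.409 -0.159  0.009] [ 0.351 -0.217  0.004] [ 0.465 -0.101  0.016]
top lid_handle 0.59 [94.0, 216.1, 145.1, 257.8] [0.409 0.423 0.004] [ 0.355  0.355 -0.   ] [0.464 0.492 0.031]
top lid_handle 0.57 [206.4, 208.7, 254.9, 247.4] [0.434 0.064 0.04 ] [ 0.388 -0.002  0.036] [0.483
[... 754 characters left out ...]
0.001] [0.463 0.492 0.032]
side lid_handle 0.72 [340.1, 239.7, 402.9, 295.8] [ 0.529 -0.366  0.012] [ 0.473 -0.436  0.   ] [ 0.58  -0.287  0.03 ]
side dish 0.85 [262.7, 245.7, 311.4, 293.5] [ 0.409 -0.158  0.01 ] [ 0.351 -0.216  0.006] [ 0.466 -0.101  0.017]
side mug 0.77 [279.8, 168.4, 320.2, 209.7] [ 0.627 -0.083  0.056] [ 0.581 -0.143 -0.   ] [ 0.681 -0.038  0.091]
side mug 0.68 [185.1, 196.6, 247.7, 248.5] [0.401 0.053 0.057] [ 0.36  -0.021  0.002] [0.503 0.147 0.063]
side tray 0.6 [340.2, 241.8, 402.5, 294.0] [ 0.53  -0.366  0.012] [ 0.473 -0.435  0.004] [ 0.578 -0.291  0.03 ]
side tray 0.2 [262.1, 248.1, 309.5, 291.9] [ 0.408 -0.158  0.011] [ 0.351 -0.216  0.006] [ 0.466 -0.1    0.017]
```

Run:
```python
from h import *
a=np.load("top.npz")["p"];b=np.load("side.npz")["p"]
A=cv2.resize(a[130:270,80:420],(800,330),interpolation=3);B=cv2.resize(b[190:255,180:255],(346,300),interpolation=3);C=cv2.resize(a[195:260,195:270],(346,300),interpolation=3)
cv2.imwrite("pics/c.png",np.vstack([A[:300],np.hstack([B,C,np.zeros((300,108,3),np.uint8)])]))
```

```text
(no output)
```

View pics/c.png

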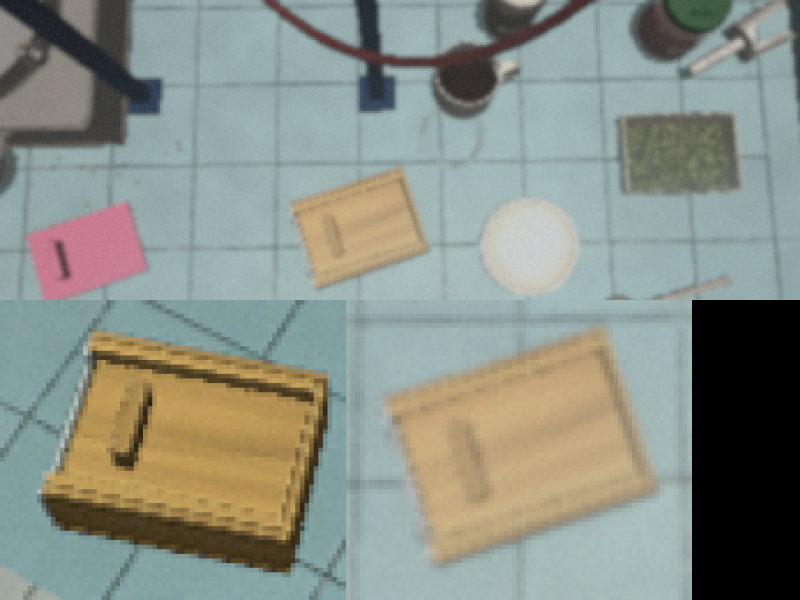

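Run:
```python
from h import *
for c in ("top","side"):
    z=np.load(c+".npz"); W=z["W"].reshape(-1,3)
    m=(W[:,0]>.34)&(W[:,0]<.52)&(W[:,1]>-.04)&(W[:,1]<.17)
    Q=W[m]
    w=Q[(Q[:,2]>.054)&(Q[:,2]<.064)]
    print(c,"rim",cv2.minAreaRect(w[:,:2].astype(np.float32)*1000),len(w))
    b=Q[(Q[:,2]>.064)&(Q[:,2]<.075)]
    print("bar",len(b),cv2.minAreaRect(b[:,:2].astype(np.float32)*1000),b.mean(0))
    for x in b: print(np.round(x,4).tolist(),end=' ')
    print()
```

```text
top rim ((433.921630859375, 63.849388122558594), (111.68466186523438, 152.16700744628906), 17.38494110107422) 539
bar 65 ((461.6994934082031, 67.35726165771484), (42.9963493347168, 129.45240783691406), 53.14284896850586) [0.4248116  0.09415188 0.06734032]
[0.5006, 0.0113, 0.0643] [0.4835, 0.0769, 0.0647] [0.448, 0.1005, 0.0664] [0.4453, 0.1065, 0.065] [0.4447, 0.1001, 0.0712] [0.4423, 0.1035, 0.0655] [0.442, 0.1003, 0.0683] [0.4419, 0.0974, 0.0688] [0.4391, 0.1062, 0.0687] [0.439, 0.1032, 0.0695] [0.4393, 0.1006, 0.065] [0.4389, 0.0973, 0.0691] [0.4393, 0.0948, 0.0645] [0.4364, 0.1035, 0.0659] [0.4363, 0.1005, 0.0659] [0.4363, 0.0976, 0.0661] [0.436, 0.0944, 0.0689] [0.4332, 0.1032, 0.0686] [0.4332, 0.1003, 0.068] [0.4333, 0.0975, 0.0667] [0.4333, 0.0947, 0.0658] [0.4305, 0.1035, 0.0656] [0.4302, 0.1003, 0.0686] [0.4302, 0.0974, 0.0682] [0.4303, 0.0946, 0.0665] [0.4272, 0.1001, 0.0707] [0.4273, 0.0974, 0.0683] [0.4272, 0.0944, 0.0688] [0.4273, 0.0916, 0.0673] [0.4244, 0.1003, 0.0685] [0.4244, 0.0974, 0.0684] [0.4243, 0.0945, 0.0683] [0.4244, 0.0917, 0.0663] [0.4216, 0.1005, 0.0666] [
[... 2371 characters left out ...]
.0641] [0.4104, 0.0967, 0.0689] [0.4116, 0.0941, 0.0695] [0.4133, 0.0921, 0.0683] [0.4137, 0.0886, 0.0714] [0.407, 0.0979, 0.0675] [0.407, 0.0941, 0.0716] [0.4099, 0.0933, 0.067] [0.4101, 0.0897, 0.0705] [0.4114, 0.0872, 0.0707] [0.405, 0.0968, 0.0659] [0.4062, 0.0943, 0.0662] [0.407, 0.0913, 0.0681] [0.4073, 0.0878, 0.0712] [0.4101, 0.0869, 0.0668] [0.4014, 0.0941, 0.0691] [0.4026, 0.0915, 0.0696] [0.4043, 0.0894, 0.0687] [0.4054, 0.0868, 0.0693] [0.3993, 0.0929, 0.0679] [0.3992, 0.0889, 0.0724] [0.4026, 0.0888, 0.0659] [0.4019, 0.0842, 0.0722] [0.399, 0.0898, 0.0652] [0.4016, 0.0849, 0.0653] [0.3895, 0.0292, 0.0642] [0.3871, 0.0277, 0.0641] [0.4055, -0.0053, 0.0641] [0.3994, -0.012, 0.064]
```

The case (yaw ≈17.3°) has its open end and its lid bar towards +y (bar at crop px ~(333,235)). The pink look-alike is to its left, the dish and tray to its right, and the counter between the case and the pink part looks free.

Run:
```python
from h import *
for c in ("top","side"):
    W=np.load(c+".npz")["W"].reshape(-1,3)
    m=(W[:,2]>.1)&(W[:,0]>-.1)&(W[:,0]<.56)&(W[:,1]>-.35)&(W[:,1]<.65)&(W[:,2]<.9)
    Q=W[m]; g=np.floor(Q/.1).astype(int); u,n=np.unique(g,axis=0,return_counts=True)
    print(c,[(*(a/10).round(1),int(k)) for a,k in zip(u,n) if k>4])
    m=(W[:,2]<.15)&(W[:,2]>.006)&(W[:,0]>.28)&(W[:,0]<.48)&(W[:,1]>.16)&(W[:,1]<.37); print(np.round(W[m][:20],3).tolist())
    m=(W[:,2]<-.02)&(W[:,0]>.0)&(W[:,0]<.5)&(W[:,1]>-.3)&(W[:,1]<.5); print(W[m].max(0) if m.any() else None)
```

```text
top [(np.float64(0.0), np.float64(-0.1), np.float64(0.1), 13), (np.float64(0.0), np.float64(-0.1), np.float64(0.2), 560), (np.float64(0.0), np.float64(0.0), np.float64(0.1), 76), (np.float64(0.0), np.float64(0.0), np.float64(0.2), 315), (np.float64(0.0), np.float64(0.4), np.float64(0.3), 7), (np.float64(0.1), np.float64(-0.1), np.float64(0.1), 71), (np.float64(0.1), np.float64(-0.1), np.float64(0.2), 461), (np.float64(0.1), np.float64(0.0), np.float64(0.1), 14), (np.float64(0.1), np.float64(0.0), np.float64(0.2), 291), (np.float64(0.1), np.float64(0.4), np.float64(0.2), 111), (np.float64(0.1), np.float64(0.4), np.float64(0.3), 885), (np.float64(0.1), np.float64(0.4), np.float64(0.4), 10), (np.float64(0.1), np.float64(0.5), np.float64(0.2), 106), (np.float64(0.1), np.float64(0.5), np.float64(0.3), 117), (np.float64(0.5), np.float64(0.3), np.float64(0.1), 126), (np.float64(0.5), np.float64(0.4), np.float64(0.1), 349), (np.float64(0.5), np.float64(0.5), np.float64(0.1), 482), (np.float64(0.5), np.float64(0.5), np.float64(0.2), 45), (np.float64(0.5), np.float64(0.6), np.float64(0.1), 188
[... 1116 characters left out ...]
4(0.4), np.float64(0.1), 440), (np.float64(0.5), np.float64(0.5), np.float64(0.1), 496), (np.float64(0.5), np.float64(0.5), np.float64(0.2), 53), (np.float64(0.5), np.float64(0.6), np.float64(0.1), 201)]
[[0.458, 0.369, 0.006], [0.448, 0.369, 0.007], [0.444, 0.37, 0.007], [0.447, 0.364, 0.007], [0.439, 0.369, 0.008], [0.443, 0.365, 0.007], [0.434, 0.366, 0.007], [0.428, 0.368, 0.008], [0.425, 0.367, 0.007], [0.428, 0.361, 0.007], [0.423, 0.361, 0.008], [0.422, 0.356, 0.007], [0.411, 0.363, 0.006], [0.412, 0.361, 0.006], [0.405, 0.367, 0.006], [0.406, 0.363, 0.007], [0.408, 0.36, 0.008], [0.406, 0.355, 0.008], [0.396, 0.367, 0.007], [0.405, 0.351, 0.007]]
[ 0.36161662  0.49997795 -0.02000932]
```

carry_out(commands=[-1,3,-4,0,0,0,0.1,-1,5,-7.5,0,0,0,0.2,-1,7,-10.5,0,0,0,0.3,-1,9,-13.5,0,0,0,0.4,-1,11,-17,0,0,0,0.5,-1,13,-20,0,0,0,0.53,-1,15,-23,0,0,0,0.53,-1,15,-23,0,0,0,0.53])

```text
time_s: 1.27
ee_pos: [0.2776, 0.3019, 0.2057]
eef_rot: [3.141, 0.001, 1.867]
force: [-0.4, 0.6, 0.1]
grip_width: 0.0942
```

carry_out(commands=[-1,2.5,-3.3,0,0,0,0,-1,5,-6.8,0,0,0,0,-1,7.5,-10.3,0,0,0,0,-1,10,-13.8,0,0,0,0,-1,12.5,-17.2,0,0,0,0,-0.3,14.5,-20.4,0,0,0,0,-0.3,14.5,-20.4,-2,0,0,0,-0.3,14.5,-20.4,-2,0,0,0,-0.3,14.5,-20.4,-2,0,0,0])

```text
time_s: 2.02
ee_pos: [0.422, 0.0982, 0.1854]
eef_rot: [-3.141, -0.0, 1.866]
force: [-0.3, 0.6, 0.6]
grip_width: 0.071
```

Run:
```python
from h import *
i=viewer.camera_info("wrist"); p,d=viewer.camera("wrist"); s=ctrl.get_obs(); W=cloud("wrist",d,i)
np.savez("w1.npz",p=p,d=d,W=W); cv2.imwrite("pics/w1.png",p)
print(s["ee_pos"],s["eef_rot"],s["grip_width"])
Q=W[d>0]
Q=Q[(Q[:,0]>.34)&(Q[:,0]<.52)&(Q[:,1]>-.04)&(Q[:,1]<.17)]
b=Q[(Q[:,2]>.064)&(Q[:,2]<.073)]; r=Q[(Q[:,2]>.055)&(Q[:,2]<.063)]
print("bar",len(b),cv2.minAreaRect(b[:,:2].astype(np.float32)*1000),np.median(b,0)); print("rim",cv2.minAreaRect(r[:,:2].astype(np.float32)*1000))
```

```text
[0.42220769 0.0987576  0.1860827 ] [3.14116879e+00 2.91535195e-04 1.86766953e+00] 0.06659721943084597
bar 623 ((423.5272521972656, 95.47614288330078), (49.111480712890625, 11.91041088104248), 17.1160888671875) [0.42252923 0.09534711 0.06757991]
rim ((433.8402404785156, 63.09926223754883), (111.82219696044922, 153.1579132080078), 17.24899673461914)
```

View pics/w1.png

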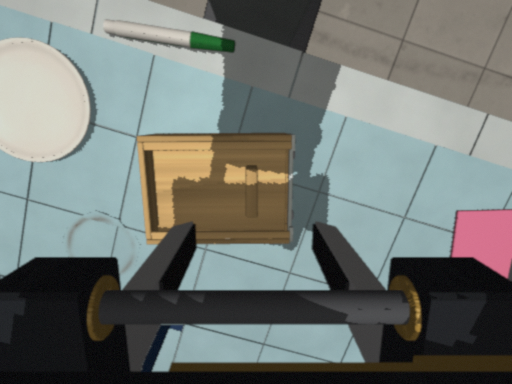

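Wrist view: the bar sits at px (252,190) between the fingers' approach lines and the case mouth at px x≈292. Bar measured at (0.4235, 0.0954), top z 0.0676 (expected 0.068), size 49x12, so it agrees. Descending.

carry_out(commands=[0,0.1,-0.3,-3,0,0,0.003,0,0.1,-0.3,-6,0,0,0.003,0,0.1,-0.3,-9,0,0,0.003,0,0.1,-0.3,-11,0,0,0.003,0,0.1,-0.3,-12.5,0,0,0.003,0,0.1,-0.3,-13.5,0,0,0.003,0,0.1,-0.3,-14.1,0,0,0.003,0,0.1,-0.3,-14.1,0,0,0.003,0,0.1,-0.3,-14.1,0,0,0.003], force=20)

```text
time_s: 2.82
ee_pos: [0.4236, 0.0962, 0.0459]
eef_rot: [3.14, 0.0, 1.871]
force: [-0.5, -0.6, -0.4]
grip_width: 0.0469
```

carry_out(commands=[0,0,-0.06,-0.2,0,0,0,0,0,-0.06,-0.2,0,0,0,0.8,0,-0.06,-0.2,0,0,0,1,0,-0.06,-0.2,0,0,0,1,0,-0.06,-0.2,0,0,0,1,0,-0.06,-0.2,0,0,0,1,0,-0.06,-0.2,0,0,0,1,0,-0.06,-0.2,0,0,0,1,0,-0.06,-0.2,0,0,0], force=20)

```text
time_s: 3.57
ee_pos: [0.4235, 0.0956, 0.0439]
eef_rot: [3.14, 0.0, 1.871]
force: [-0.4, 0.7, -0.4]
grip_width: 0.0116
```

carry_out(commands=[1,0,0,0.15,0,0,0,1,0,0,0.32,0,0,0,1,0,0,0.32,0,0,0,1,0,0,0.32,0,0,0,1,-0.03,0.1,0.32,0,0,0,1,-0.06,0.2,0.32,0,0,0,1,-0.09,0.3,0.32,0,0,0,1,-0.12,0.4,0.32,0,0,0,1,-0.15,0.5,0.32,0,0,0,1,-0.15,0.5,0.32,0,0,0])

```text
time_s: 4.4
ee_pos: [0.4224, 0.0996, 0.0472]
eef_rot: [3.14, 0.003, 1.872]
force: [2.4, -13.0, -0.6]
grip_width: 0.0118
```

carry_out(commands=[1,0.06,-0.2,0,0,0,0,1,0.06,-0.2,0.1,0,0,0,1,0.06,-0.2,0.2,0,0,0,1,0.06,-0.2,0.2,0,0,0,1,0.03,-0.1,0.2,0,0,0,1,0,0,0.2,0,0,0,1,-0.03,0.1,0.2,0,0,0,1,-0.03,0.1,0.2,0,0,0,1,-0.03,0.1,0.2,0,0,0])

```text
time_s: 5.15
ee_pos: [0.4221, 0.1007, 0.0492]
eef_rot: [3.14, 0.003, 1.872]
force: [0.5, 0.4, -1.4]
grip_width: 0.0118
```

carry_out(commands=[1,-0.06,0.2,0,0,0,0,1,-0.12,0.4,0,0,0,0,1,-0.18,0.6,0,0,0,0,1,-0.24,0.8,0,0,0,0,1,-0.24,0.8,0,0,0,0])

```text
time_s: 5.57
ee_pos: [0.4195, 0.109, 0.0491]
eef_rot: [3.14, 0.003, 1.873]
force: [0.1, 0.1, -1.7]
grip_width: 0.0118
```

carry_out(commands=[1,-0.3,1,0,0,0,0,1,-0.6,2,0,0,0,0,1,-0.9,3,0,0,0,0,1,-1.2,4,0,0,0,0,1,-1.55,5,0,0,0,0,1,-1.85,6,0,0,0,0,1,-2.15,7,0,0,0,0,1,-2.15,7,0,0,0,0])

```text
time_s: 6.23
ee_pos: [0.3975, 0.1807, 0.0492]
eef_rot: [3.14, 0.003, 1.874]
force: [-0.1, 0.1, -1.2]
grip_width: 0.0118
```

carry_out(commands=[1,-0.3,1,0,0,0,0,1,-0.6,2,0,0,0,0,1,-0.9,3,0,0,0,0,1,-1.2,4,0,0,0,0,1,-1.55,5,0,0,0,0,1,-1.85,6,0,0,0,0,1,-2.15,7,0,0,0,0,1,-2.55,8.2,0,0,0,0,1,-2.55,8.2,0,0,0,0])

```text
time_s: 6.98
ee_pos: [0.3715, 0.2644, 0.0492]
eef_rot: [3.14, 0.002, 1.875]
force: [1.1, 0.2, -1.8]
grip_width: 0.0119
```

Run:
```python
from h import *
print(ctrl.get_obs()["ee_pos"])
p,d=viewer.camera("side"); W=cloud("side",d); np.savez("s2.npz",p=p,d=d,W=W)
t,d2=viewer.camera("top"); W2=cloud("top",d2)
cv2.imwrite("pics/s2.png",np.hstack([cv2.resize(p[150:260,90:300],(420,220)),cv2.resize(t[180:280,80:270],(380,220))]))
```

```text
[0.37146288 0.26440787 0.0491963 ]
```

View pics/s2.png

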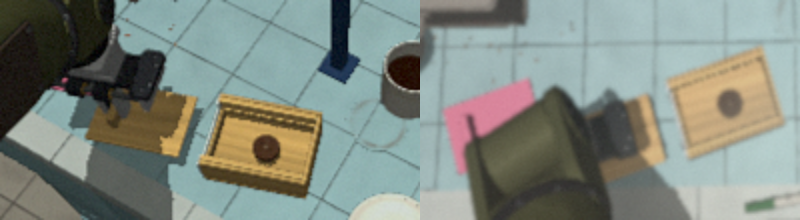

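The picture shows the lid held out past the mouth with a gap (left crop px ~(190,130) to (205,140)), clear of the pink part, and the disc visible in the case at (266,148). Lowering.

carry_out(commands=[1,0,0,-1,0,0,0,1,0,0,-2,0,0,0,1,0,0,-2.8,0,0,0,1,0,0,-3.3,0,0,0,1,0,0,-3.6,0,0,0,1,0,0,-3.8,0,0,0,1,0,0,-3.95,0,0,0,1,0,0,-4.05,0,0,0,1,0,0,-4.1,0,0,0,1,0,0,-4.1,0,0,0])

```text
time_s: 7.92
ee_pos: [0.3719, 0.263, 0.0082]
eef_rot: [3.14, 0.003, 1.875]
force: [-0.6, 0.0, -1.5]
grip_width: 0.0117
```

carry_out(commands=[1,0,0,-0.05,0,0,0,1,0,0,-0.1,0,0,0,1,0,0,-0.1,0,0,0,1,0,0,-0.1,0,0,0])

```text
time_s: 8.25
ee_pos: [0.372, 0.2631, 0.0079]
eef_rot: [3.14, 0.003, 1.875]
force: [-2.7, -2.3, 10.6]
grip_width: 0.0118
```

carry_out(commands=[0.7,0,0,0,0,0,0,0.4,0,0,0,0,0,0,0.4,0,0,0,0,0,0,0.4,0,0,0.2,0,0,0,0.4,0,0,0.2,0,0,0,0.4,0,0,0.2,0,0,0,0.4,0,0,0.2,0,0,0,0.4,0,0,2,0,0,0,0.4,0,0,5,0,0,0,0.4,0,0,8,0,0,0,0.4,0,0,12,0,0,0,0.4,0,0,14,0,0,0])

```text
time_s: 9.25
ee_pos: [0.3728, 0.2635, 0.1518]
eef_rot: [3.136, 0.002, 1.875]
force: [0.2, 1.5, 0.6]
grip_width: 0.0284
```

Run:
```python
from h import *
for c in ("side","top","wrist"):
    i=viewer.camera_info(c); p,d=viewer.camera(c); W=cloud(c,d,i); np.savez(c+"3.npz",p=p,d=d,W=W)
    Q=W[d>0]; Q=Q[(Q[:,0]>.30)&(Q[:,0]<.46)&(Q[:,1]>.15)&(Q[:,1]<.31)]
    b=Q[(Q[:,2]>.025)&(Q[:,2]<.04)]; print(c,"bar",len(b),np.round(np.median(b,0),4) if len(b) else 0)
    for r in nets.silhouettes(c,"disc_center")[:3]:
        m=r["region"]&(d>0); q=W[m]; q=q[(q[:,2]>.026)&(q[:,2]<.042)]
        print(c,"disc",r["confidence"],r["extent"],len(q),q.mean(0) if len(q) else 0, cv2.minEnclosingCircle(q[:,:2].astype(np.float32)*1000) if len(q) else 0)
    for r in nets.silhouettes(c,"dish")[:1]:
        m=r["region"]&(d>0); q=W[m]; print("dish",r["confidence"],cv2.minEnclosingCircle(q[:,:2].astype(np.float32)*1000))
```

```text
side bar 74 [0.3712 0.2628 0.0319]
dish 0.7 ((411.4580993652344, -156.82723999023438), 67.88172149658203)
top bar 19 [0.3549 0.2568 0.0305]
top disc 0.63 [227.4, 221.5, 241.8, 235.1] 111 [0.43375181 0.05623549 0.03219851] ((433.8025207519531, 56.28376388549805), 17.444759368896484)
top disc 0.27 [204.2, 201.5, 260.6, 251.9] 141 [0.43411216 0.11037816 0.0351753 ] ((426.8369140625, 64.65198516845703), 86.61760711669922)
wrist bar 707 [0.3734 0.2616 0.0315]
wrist disc 0.6 [12.9, 167.8, 58.3, 212.7] 1374 [0.43237225 0.05878746 0.03228274] ((433.9079895019531, 57.35548782348633), 20.123119354248047)
```

carry_out(commands=[-0.4,0.8,-2.5,0,0,0,0,-0.4,1.6,-5.5,0,0,0,0,-0.4,2.5,-9,0,0,0,0,-0.4,3.5,-12.5,0,0,0,0,-0.4,4.5,-16,0,0,0,0,-0.4,5.4,-18.8,0,0,0,0,-0.4,6.07,-20.6,0,0,0,0,-0.4,6.07,-20.6,0,0,0,0,-0.4,6.07,-20.6,0,0,0,0])

```text
time_s: 10.45
ee_pos: [0.4323, 0.0563, 0.1463]
eef_rot: [-3.141, 0.003, 1.873]
force: [-0.1, 0.3, 0.5]
grip_width: 0.0658
```

Run:
```python
from h import *
s=ctrl.get_obs(); print(s["ee_pos"],s["eef_rot"],s["grip_width"])
i=viewer.camera_info("wrist"); p,d=viewer.camera("wrist"); W=cloud("wrist",d,i); cv2.imwrite("pics/w4.png",p)
for r in nets.silhouettes("wrist","disc_center")[:2]:
    q=W[r["region"]&(d>0)]; q=q[(q[:,2]>.029)&(q[:,2]<.037)]
    print(r["confidence"],r["extent"],len(q),q.mean(0) if len(q) else 0,cv2.minEnclosingCircle(q[:,:2].astype(np.float32)*1000) if len(q) else 0)
```

```text
[0.43229116 0.05627065 0.14628026] [-3.14057378e+00  2.75706887e-03  1.87325691e+00] 0.06579855952137749
0.8 [235.8, 172.5, 278.5, 215.3] 1241 [0.43332751 0.05653369 0.03262729] ((433.8862609863281, 56.76063537597656), 19.585731506347656)
```

View pics/w4.png

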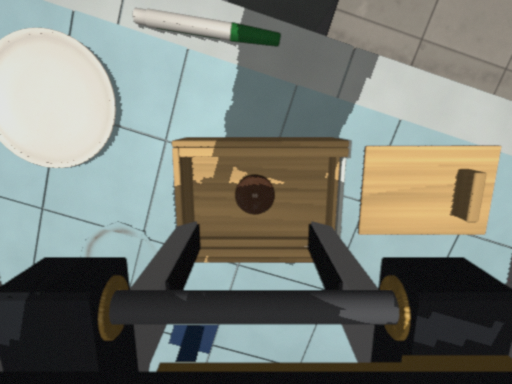

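The lid lies on the counter beyond the mouth, bar up (px 470,195), and the disc is centred at px (256,194). Going down on the disc.

carry_out(commands=[-0.35,0.13,0.05,-3,0,0,0,-0.35,0.13,0.05,-6,0,0,0,-0.35,0.13,0.05,-8.5,0,0,0,-0.35,0.13,0.05,-10.5,0,0,0,-0.35,0.13,0.05,-12,0,0,0,-0.35,0.13,0.05,-13,0,0,0,-0.35,0.13,0.05,-13.5,0,0,0,-0.35,0.13,0.05,-13.5,0,0,0,-0.35,0.13,0.05,-13.5,0,0,0], force=8)

```text
time_s: 11.3
ee_pos: [0.4336, 0.0582, 0.012]
eef_rot: [-3.141, 0.003, 1.876]
force: [-0.6, -0.0, -0.5]
grip_width: 0.0634
```

carry_out(commands=[-0.35,0,-0.12,-0.12,0,0,0,-0.2,0,-0.12,-0.12,0,0,0,0,0,-0.12,-0.12,0,0,0,0.1,0,-0.12,-0.12,0,0,0,0.2,0,-0.12,-0.12,0,0,0,0.4,0,-0.12,-0.12,0,0,0,0.6,0,-0.12,-0.12,0,0,0,1,0,-0.12,-0.12,0,0,0,1,0,-0.12,-0.12,0,0,0,1,0,-0.12,-0.12,0,0,0,1,0,-0.12,-0.12,0,0,0], force=8)

```text
time_s: 12.22
ee_pos: [0.4338, 0.057, 0.0109]
eef_rot: [3.141, 0.003, 1.876]
force: [-1.3, -0.9, 5.2]
grip_width: 0.0388
```

carry_out(commands=[1,0,0,0.5,0,0,0,1,0,0,1.5,0,0,0,1,0,0,3.5,0,0,0,1,0,0,6,0,0,0,1,0,0,9,0,0,0,1,0,0,11,0,0,0,1,0,0,11,0,0,0])

```text
time_s: 12.8
ee_pos: [0.4355, 0.0571, 0.1254]
eef_rot: [3.135, 0.005, 1.876]
force: [1.1, -0.7, 0.9]
grip_width: 0.0387
```

The disc is held 17.6 mm above the fingertips, so the tips would meet the dish floor before the disc does. I'll set it back on the post and regrip it nearer the tips.

carry_out(commands=[1,-0.15,0,-3,0,0,0,1,-0.15,0,-6,0,0,0,1,-0.15,0,-8.5,0,0,0,1,-0.15,0,-10.2,0,0,0,1,-0.15,0,-11,0,0,0,1,-0.15,0,-11.3,0,0,0,1,-0.15,0,-11.4,0,0,0,1,-0.15,0,-11.4,0,0,0,1,-0.15,0,-11.4,0,0,0])

```text
time_s: 13.55
ee_pos: [0.4345, 0.0571, 0.0123]
eef_rot: [3.134, 0.005, 1.876]
force: [-0.0, 0.3, 0.1]
grip_width: 0.0385
```

carry_out(commands=[1,-0.05,0,-0.08,0,0,0,1,-0.05,0,-0.14,0,0,0,1,-0.05,0,-0.16,0,0,0,1,-0.05,0,-0.16,0,0,0])

```text
time_s: 13.88
ee_pos: [0.4342, 0.0572, 0.011]
eef_rot: [3.133, 0.005, 1.876]
force: [0.1, 0.0, 2.9]
grip_width: 0.0386
```

carry_out(commands=[0.12,0,0,0,0,0,0,0.05,0,0,0,0,0,0,0,0,0,0,0,0,0,0,0,0,0.5,0,0,0,0,0,0,1.15,0,0,0,0,0,0,1.15,0,0,0,0,0,0,1.15,0,0,0,0.1,0,0,1.15,0,0,0,0.2,0,0,1.15,0,0,0,0.5,0,0,1.15,0,0,0,1,0,0,1.15,0,0,0,1,0,0,1.15,0,0,0], force=8)

```text
time_s: 14.88
ee_pos: [0.4342, 0.0572, 0.0224]
eef_rot: [3.133, 0.005, 1.876]
force: [-0.7, 0.1, 1.8]
grip_width: 0.0385
```

Run:
```python
from h import *
s=ctrl.get_obs(); print(s["ee_pos"],s["eef_rot"],s["grip_width"],s["force"])
```

```text
[0.43415114 0.05716622 0.02236853] [3.13324948 0.0051389  1.87604556] 0.038534229841579344 [-0.73909061  0.0855142   1.75801221]
```

carry_out(commands=[1,0,0,0,0,0,0,1,0,0,0.4,0,0,0,1,0,0,1,0,0,0,1,0,0,2,0,0,0,1,0,0,4,0,0,0,1,0,0,6,0,0,0,1,0,0,8,0,0,0,1,0,0,8,0,0,0], force=10)

```text
time_s: 15.55
ee_pos: [0.4359, 0.0573, 0.1065]
eef_rot: [3.127, 0.007, 1.876]
force: [0.1, -1.2, -0.1]
grip_width: 0.0388
```

Run:
```python
from h import *
p,d=viewer.camera("side"); W=cloud("side",d)
t,d2=viewer.camera("wrist")
cv2.imwrite("pics/s5.png",np.hstack([cv2.resize(p[150:300,150:330],(480,400),interpolation=3),cv2.resize(t[60:384,100:400],(320,346))[:400] if 0 else cv2.resize(t,(320,400))]))
for r in nets.silhouettes("side","disc_center")[:2]:
    q=W[r["region"]&(d>0)]; print(r["confidence"],r["extent"],np.median(q,0))
```

```text
0.65 [214.0, 206.6, 225.7, 220.5] [0.43157367 0.05891292 0.11766774]
```

View pics/s5.png

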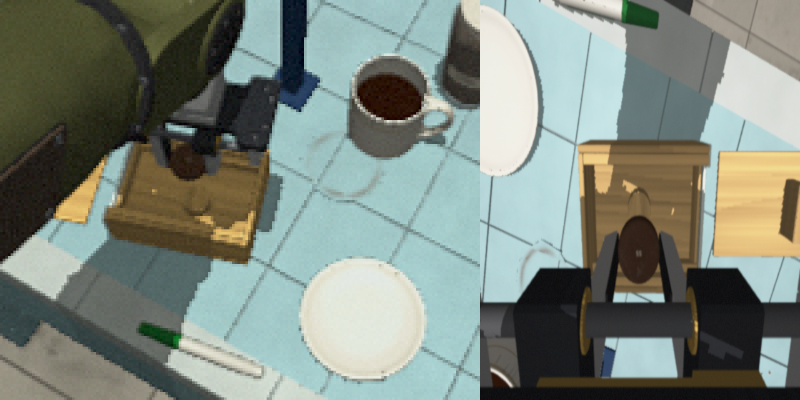

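The disc is held level near the tips (wrist crop px (638,248)). Its top is at 0.1177 against an expected 0.117, and the path to the dish is clear.

carry_out(commands=[1,-0.3,-2,0,0.002,0.016,0,1,-0.6,-4.5,0,0.002,0.016,0,1,-0.9,-7.5,0,0.002,0.016,0,1,-1.3,-10.5,0,0.002,0.016,0,1,-1.7,-13.5,0,0.002,0.016,0,1,-2.1,-16.5,0,0.002,0.016,0,1,-2.5,-19,0,0.002,0.016,0,1,-2.74,-20.8,0,0.002,0.016,0,1,-2.74,-21.6,0,0.002,0.016,0,1,-2.74,-21.6,0,0.002,0.016,0,1,-2.74,-21.6,0,0.002,0.016,0])

```text
time_s: 16.62
ee_pos: [0.4064, -0.1583, 0.1017]
eef_rot: [-3.135, -0.002, 1.876]
force: [0.5, -0.2, -1.0]
grip_width: 0.0387
```

Run:
```python
from h import *
s=ctrl.get_obs(); print(s["ee_pos"],s["eef_rot"],s["grip_width"],s["force"])
i=viewer.camera_info("wrist"); p,d=viewer.camera("wrist"); W=cloud("wrist",d,i)
for r in nets.silhouettes("wrist","dish")[:1]:
    q=W[r["region"]&(d>0)]; q=q[q[:,2]<.03]; print(r["confidence"],r["extent"],q.min(0),q.max(0)); 
    f=q[(q[:,2]>.004)]; e=q[q[:,2]>.0135]; A=np.c_[2*e[:,:2],np.ones(len(e))]; c=np.linalg.lstsq(A,(e[:,:2]**2).sum(1),rcond=None)[0]; print("rim fit",c[:2],np.sqrt(c[2]+c[0]**2+c[1]**2))
    n=q[np.hypot(q[:,0]-.4085,q[:,1]+.1585)<.035]; print("floor z",np.median(n[:,2]))
```

```text
[ 0.40636687 -0.15829587  0.10170177] [-3.13462502e+00 -2.49070434e-03  1.87559491e+00] 0.03870648989056574 [ 0.47074446 -0.20776912 -0.96722012]
0.95 [176.8, 129.0, 324.7, 268.3] [ 0.34473691 -0.22687063 -0.00488637] [ 0.4732559  -0.09402734  0.01695464]
rim fit [ 0.40919642 -0.15894999] 0.0613750090542438
floor z 0.0076791552733216206
```

carry_out(commands=[1,0.25,0,-2,0,-0.007,0,1,0.25,0,-4,0,-0.007,0,1,0.25,0,-6,0,-0.007,0,1,0.25,0,-7.3,0,-0.007,0,1,0.25,0,-8.2,0,-0.007,0,1,0.25,0,-8.7,0,-0.007,0,1,0.25,0,-9,0,-0.007,0,1,0.25,0,-9,0,-0.007,0,1,0.25,0,-9,0,-0.007,0])

```text
time_s: 17.47
ee_pos: [0.4094, -0.1578, 0.0125]
eef_rot: [3.141, 0.0, 1.877]
force: [-0.2, -0.3, -0.2]
grip_width: 0.0381
```

carry_out(commands=[1,0,0,-0.1,0,0,0,1,0,0,-0.2,0,0,0,1,0,0,-0.28,0,0,0,1,0,0,-0.34,0,0,0,1,0,0,-0.34,0,0,0,1,0,0,-0.34,0,0,0])

```text
time_s: 17.97
ee_pos: [0.4094, -0.1579, 0.0091]
eef_rot: [3.141, 0.001, 1.877]
force: [-0.5, 0.4, -0.6]
grip_width: 0.0386
```

carry_out(commands=[1,0,0,-0.05,0,0,0,1,0,0,-0.1,0,0,0,1,0,0,-0.1,0,0,0])

```text
time_s: 18.22
ee_pos: [0.4095, -0.1579, 0.0084]
eef_rot: [3.141, 0.001, 1.877]
force: [-1.7, 1.2, 6.8]
grip_width: 0.0384
```

carry_out(commands=[1,0,0,0.04,0,0,0,0.15,0,0,0.04,0,0,0,0.1,0,0,0.04,0,0,0,0,0,0,0.04,0,0,0,0,0,0,0.04,0,0,0,0,0,0,0.04,0,0,0,0,0,0,1,0,0,0,0,0,0,3,0,0,0,0,0,0,6,0,0,0,0,0,0,10,0,0,0,0,0,0,13,0,0,0,0,0,0,13,0,0,0])

```text
time_s: 19.22
ee_pos: [0.4116, -0.1589, 0.1446]
eef_rot: [3.134, 0.007, 1.877]
force: [-0.4, -0.9, 0.3]
grip_width: 0.0469
```

Run:
```python
from h import *
s=ctrl.get_obs(); print(s["time_s"],s["ee_pos"],s["grip_width"],s["force"])
o=[]
for c in ("wrist","side"):
    i=viewer.camera_info(c); p,d=viewer.camera(c); W=cloud(c,d,i); o.append(p)
    for th in ("disc_center","dish","mug","tray"):
        for r in nets.silhouettes(c,th)[:1]:
            q=W[r["region"]&(d>0)]; q=q[q[:,2]<.1]; print(c,th,r["confidence"],np.round(np.median(q,0),4),np.round(np.percentile(q,2,axis=0),4),np.round(np.percentile(q,98,axis=0),4))
    Q=W[d>0]; b=Q[(Q[:,0]>.30)&(Q[:,0]<.46)&(Q[:,1]>.17)&(Q[:,1]<.31)&(Q[:,2]<.05)&(Q[:,2]>.025)]; print(c,"bar",len(b),np.median(b,0) if len(b) else 0)
cv2.imwrite("pics/f.png",np.hstack([cv2.resize(o[0],(400,300)),cv2.resize(o[1][150:300,120:320],(400,300))]))
```

```text
19.2167 [ 0.41158764 -0.15887705  0.14456291] 0.046926552702451454 [-0.36542466 -0.91516015  0.33470617]
wrist disc_center 0.84 [ 0.4089 -0.1588  0.0168] [ 0.3916 -0.1763  0.0083] [ 0.4271 -0.1409  0.0183]
wrist dish 0.68 [ 0.4042 -0.1609  0.0097] [ 0.35   -0.2174  0.0065] [ 0.466  -0.101   0.0154]
wrist mug 0.87 [ 0.5857 -0.0918  0.0187] [ 0.5815 -0.1185  0.    ] [ 0.6131 -0.0531  0.0385]
wrist tray 0.97 [ 0.5188 -0.3561  0.0113] [ 0.4735 -0.4046  0.0043] [ 0.5779 -0.29    0.0283]
wrist bar 0 0
side disc_center 0.42 [ 0.4077 -0.1566  0.0176] [ 0.3913 -0.1743  0.0123] [ 0.4248 -0.1393  0.021 ]
side dish 0.76 [ 0.3961 -0.1662  0.0104] [ 0.3487 -0.2168  0.0016] [ 0.4606 -0.1039  0.0176]
side tray 0.85 [ 0.5292 -0.3653  0.012 ] [ 0.4733 -0.4356  0.0007] [ 0.5797 -0.2876  0.0303]
side bar 0 0
```

View pics/f.png

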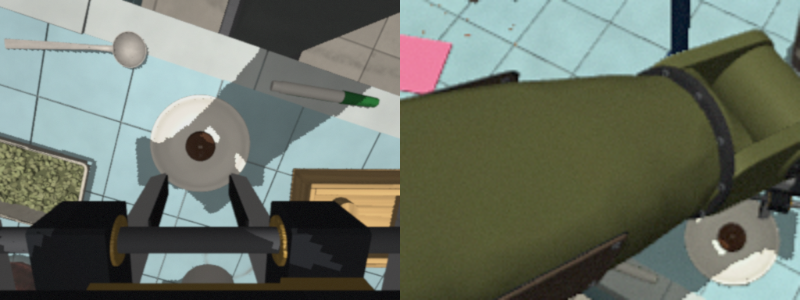

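The disc lies flat in the middle of the dish (left px (201,146)), with its top at 0.017 and centred within about 1 mm. The mug and tray have not moved, and the robot is clear.

```bash
python3 -c "
from h import *
print(ticket.hand_in())"
```

```text
the job is handed in; nothing more can be done
None
```

The disc is flat in the middle of the dish and the lid lies flat on the counter with its bar up. I handed the job in at about 19 s; it reports no verdict.

- **Lid:** The first try, raised about 3.3 mm, met the lip at about 13 N. Raised about 5.3 mm it slid out freely. I lowered it until it touched the counter (about 11 N) and let it go there, clear of the case and the pink look-alike.
- **Disc:** My first grip held it too far up the fingers to set it down in the dish. I put it back on the post, regripped it near the tips and lowered it until the fingertips touched the dish floor. It settled the last 1–1.5 mm on release.
- **Last checks:**
  - The disc top was at z ≈ 0.017 and within about 1 mm of the dish centre, with the dish level.
  - The tray was where it started.
  - The mug's position agreed with the start in the wrist view, which saw only part of it; the last side view did not pick it up.
  - The robot was clear and touching nothing.
- **Not rechecked at the end:** The arm hid the lid in the last pictures. It was last measured just after release, with its bar top at about 0.032 m (right for lying flat), and seen lying flat again before the disc was gripped.

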